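# Nest the turned beakers into one stack

### The job

Nest the set of turned wooden beakers into one upright stack on the round cork mat: take the pale beaker out of the sloping rack and seat it fully home in the reddish beaker standing on the mat, then seat the dark beaker from the rack fully home in the pale one. Lower the beakers in rather than dropping them, and do not push aside the amber jar or the red sanding block near by.

Things in the scene. Friction and masses are not known exactly. Their poses are not given: they have to be found in the camera images.
- base_beaker: Reddish-brown beaker upright on the cork mat, bottom of the stack. 98 mm high: solid tapered foot (40 mm across at the bottom, 52 mm at 38 mm up), there a flat shoulder out to 65 mm, then a cup wall 66 mm across at the rim, 4 mm thick, bore 58 mm, inner floor 43 mm above the underside. Origin: centre of its underside; z along its axis to the mouth.
- pale_beaker: Pale beaker, same shape, size and origin as base_beaker. Starts in a rack hole, shoulder on the board, mouth leaning 30 degrees to the low side of the rack; comes out along its own axis (38 mm of foot in the hole). Nested fully home, its shoulder rests on the rim below and its underside is 60 mm above the underside of the beaker below; side play 3 mm.
- dark_beaker: The dark wood beaker, same shape, size and origin as pale_beaker, in the other rack hole; to go on top.
- mat: Fixed round cork mat, 130 mm across, 6 mm thick; origin at the centre of its underside.
- rack: Fixed blue rack: board 100 x 260 x 12 mm sloping 30 degrees (low edge on its own -x side, roughly towards world +y) over a base 110 x 260 mm; two through holes of 54 mm, 130 mm apart along its y. Origin: centre of the underside; centre of the board's upper face 85 mm above it, high edge 110 mm.
- wax_jar: Short amber jar with steel cap, 60 mm across, 55 mm high; bystander. Origin: about the middle of its underside.
- sanding_block: Red block 65 x 100 x 32 mm high, in front of the mat (robot side); bystander. Origin: about the middle of its underside.
There are look-alikes about, which are no part of the job. What is meant by the mat is not blue or pink, and is the smaller of those in its own colour.

How it is judged:
On the way, in this order (a step that is already met when the one before it is completed fails the run):
1. the pale beaker is fully home in the reddish one and let go (z of pale_beaker in the frame of base_beaker between 0.054 and 0.064 m and horizontal distance between pale_beaker and base_beaker below 0.008 m and angle between the z axis of pale_beaker and the z axis of base_beaker, either way round below 0.07 rad and contact force between the fingers and pale_beaker below 0.1 N), for 0.2 s.
2. the dark beaker is fully home in the pale one and let go (z of dark_beaker in the frame of pale_beaker between 0.054 and 0.064 m and horizontal distance between dark_beaker and pale_beaker below 0.008 m and angle between the z axis of dark_beaker and the z axis of pale_beaker, either way round below 0.07 rad and contact force between the fingers and dark_beaker below 0.1 N), for 0.2 s.
At the end, for the whole second after the job is handed in: Reddish beaker on the mat (axis within 50 mm of its centre, underside at mat height), pale nested in it, dark in pale: each 54 to 64 mm above the one below, centred within 8 mm, axes parallel within 0.07 rad; all upright within 0.10 rad, released, at rest (z of pale_beaker in the frame of base_beaker between 0.054 and 0.064 m and horizontal distance between pale_beaker and base_beaker below 0.008 m and angle between the z axis of pale_beaker and the z axis of base_beaker, either way round below 0.07 rad and z of dark_beaker in the frame of pale_beaker between 0.054 and 0.064 m and horizontal distance between dark_beaker and pale_beaker below 0.008 m and angle between the z axis of dark_beaker and the z axis of pale_beaker, either way round below 0.07 rad and linear speed of each of base_beaker, pale_beaker, dark_beaker below 0.02 m/s and angle between each of base_beaker, pale_beaker, dark_beaker's own z axis and vertical below 0.1 rad and horizontal distance between base_beaker and mat below 0.05 m and height (world z) of base_beaker between 0.003 and 0.012 m); the robot touches nothing.
It fails at once if a beaker is dropped (faster than 0.6 m/s while the fingers do not hold it) ((contact force between the fingers and base_beaker below 0.1 N and linear speed of base_beaker above 0.6 m/s) or (contact force between the fingers and pale_beaker below 0.1 N and linear speed of pale_beaker above 0.6 m/s) or (contact force between the fingers and dark_beaker below 0.1 N and linear speed of dark_beaker above 0.6 m/s)).
It fails at once if the amber jar or the sanding block is moved by more than 40 mm (distance of any of wax_jar, sanding_block from where it was at the start of the episode above 0.04 m).
It also fails if it takes over 64 s, if anything falls off the work surface, if the arm or the gripper's body presses on something with over 40 N, if the wrist force passes 120 N, or if a joint passes its speed limit or range.

### The arm

A 6-joint arm with a two-finger parallel gripper is mounted at the origin on the work surface. World frame = base frame: x ahead of the robot, y to its left, z up, the work surface at z = 0. Lengths are in m, angles in rad, forces in N, time in s.
With the tool pointing down it reaches from about 0.325 to 0.925 m from the base axis. Payload 3.1 kg.
Tool frame: the origin (TCP) lies midway between the tips of the shut fingers; the grasp point (between the pads) lies 19 mm behind it (hold_point_z is the distance from the TCP to the grasp point, in m); z points along the fingers, y is the line along which they close (so a half turn about z gives the same grasp; the last joint's range is limited). The gripper opens to 85 mm and grips with 20 to 120 N. Pads are 22 mm wide; open, the fingers measure 114 mm over their backs; the gripper's body (76 mm by 85 mm) begins 54 mm behind the grasp point. The pads swing forward as they close: fully open they stand 13 mm farther back than shut.
Start: joints at [-1.418, 0.217, 1.613, -0, 1.311, -0.112], TCP at [0.164, -0.603, 0.231] pointing down, gripper open.
Joint ranges: [-2.75, 2.75], [-0.78, 2.1], [0.31, 2.55], [-1.13, 4.27], [0.13, 2.63], [-2.58, 2.58]. Speed limits (rad/s): [2.79, 2.79, 3.14, 3.14, 3.14, 3.14].

### API

Orientations are given as a unit quaternion [w, x, y, z].
In Python, from bench import read_state, snapshot, get_calibration, close_job, hold_point_z gives the robot as it stands.
- The arm moves only by the tool play_rows, never from a script. Its argument "steps" is a list of rows, each a list of 3 entries, a list of its own where there are three numbers: the shift along the tool's x, y, z in cm, then the turn about the tool's z in rad, then the finger opening in cm, from 0 to 8.54. In form: [[[tx, ty, tz], spin, claw], ...]. A call has exactly 5 rows; each row shifts and turns the commanded pose from where the row before left it, along the tool's axes as they then stand; what a row does not reach is not made up. A row lasts 1/10 s, in which the tool goes at most 50 mm and 8.59 degrees, less where a joint would pass 70% of its speed; a pose out of reach is approached as far as the arm can. A call is refused whole if a number of a shift passes 5 or a number of a turn 0.15, either way. A call with a gripper value outside its range is refused whole. The fingers move at their own pace and stop on an object; the grip force is fixed at half the most. Time passes only in rows, so rows that do not move let the fingers close, or fill a call up. It gives the time, the measured TCP pose, the force, the opening and the grip force at its end, in the units of the state.
- read_state(): the state, without advancing time (a new reading comes with each control period).
- snapshot(name): name is "scene" or "side" or "wrist"; returns the picture (400x640x3 uint8, red, green, blue); there is no depth.
- get_calibration(name): a dict with "intrinsics" (3x3 intrinsics, pixels), "k1" (the pictures are not rectified: a ray, as slopes to the right and down, at radius r is drawn at 1 + k1 r^2 times it, then the intrinsics apply), "extrinsics" (4x4, takes a point from world to camera coordinates). Camera axes: x right, y up, looking along -z (the intrinsics and any distortion apply to the point x, -y, -z); pixel columns grow to the right and rows downward; lengths in m; the calibration is good to about 2 mm. A picture is of the moment at which its call begins: read the wrist's pose just before it. get_calibration takes no time and is no camera call; for the wrist camera it gives the pose at the moment of the call.
- close_job(): hands the job in; it is judged then, once.
The state is a dict: "clock": time; "joint_pos": joint angles; "dq": joint speeds; "tau": joint torques, N m; "tool_pos": TCP position; "tcp_rot": TCP orientation; "wrist_force": force on the tool from outside, world axes, zero at the start; "wrist_torque": the same for the moment, N m; "finger_gap": finger opening in m; "grasp_force": force on a finger pad.
Only numpy, scipy, OpenCV 4.12 (cv2) and the standard library are available. Lean on these libraries where they do the work, as an engineer would, in place of code of your own. Each camera call takes 0.05 s, during which the arm holds its last target. There are 200 camera calls.

## Working session

There is one attempt and no reset: what is moved stays moved. The work goes in short steps, Python scripts to look and compute and a tool call to move; the robot and the scene stay as the last step left them, time stands still between calls to the robot, and variables do not carry over. Pictures are saved under pics/ and viewed, at most 10 in all, crops included, and the job is handed in when it is done.

Besides the shell and the picture viewer there is one more tool, called after "Request:" in YAML: its name, and indented under it one key for each argument. play_rows: Moves the arm, as the interface text tells. Its arguments: {"type":"object","properties":{"steps":{"type":"array","items":{"type":"array"}}},"required":["steps"]}

```bash
mkdir -p pics; python3 - <<'E'
from bench import *
import cv2,numpy as np
s=read_state();print(s['clock'],s['tool_pos'],s['tcp_rot'],s['finger_gap'],hold_point_z)
for n in("scene","side"):
    cv2.imwrite(f"pics/{n}0.png",snapshot(n)[:,:,::-1]);c=get_calibration(n);print(n,np.round(c['intrinsics'],1).tolist(),c['k1'],np.round(c['extrinsics'],3).tolist())
E
```

```text
0.0 [ 0.16345745 -0.60239797  0.22995365] [-1.21185449e-03  9.91248175e-01  1.32006007e-01 -2.89920625e-05] 0.08559853949691036 0.0187
scene [[502.9, 0.0, 320.2], [0.0, 502.9, 188.2], [0.0, 0.0, 1.0]] -0.14926000584724272 [[0.081, 0.997, 0.012, -0.081], [-0.831, 0.061, 0.553, 0.299], [0.551, -0.054, 0.833, -1.386], [0.0, 0.0, 0.0, 1.0]]
side [[391.0, 0.0, 317.7], [0.0, 391.0, 203.6], [0.0, 0.0, 1.0]] -0.09750918794145422 [[-0.795, -0.607, -0.005, 0.37], [0.442, -0.583, 0.682, -0.192], [-0.417, 0.539, 0.732, -0.846], [0.0, 0.0, 0.0, 1.0]]
```

View pics/scene0.png

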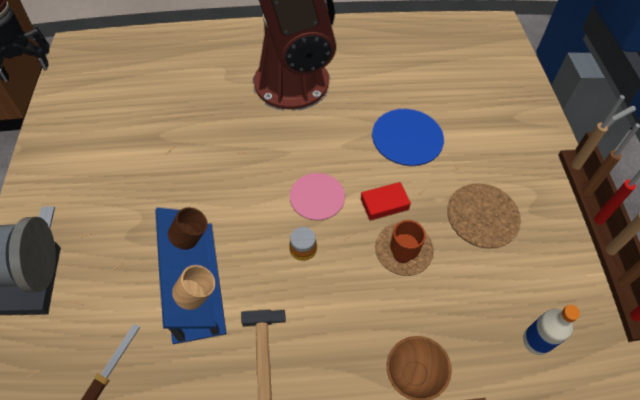

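View pics/side0.png

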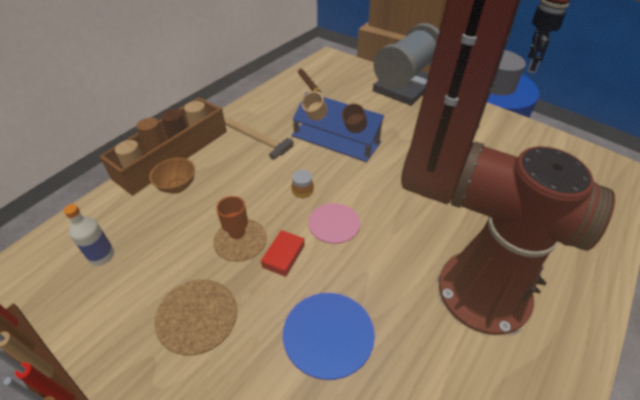

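Scene view:
- **Beakers:** the rack has the dark beaker at (187,228) and the pale one at (194,287). The reddish beaker stands at (407,240).
- **Mats:** candidates are small cork (405,248), big cork (484,215), blue (408,136) and pink (318,196). The small cork one fits, since it is not blue or pink, is the smaller of its colour, and has the reddish beaker on it.
- **Look-alikes:** the brown box of beakers in the side view is not part of the job.

Next I'll enlarge these in one crop to confirm.

```bash
python3 - <<'E'
import cv2,numpy as np
a=cv2.imread("pics/scene0.png");b=cv2.imread("pics/side0.png")
def c(im,x,y,w=80,h=60):return cv2.resize(im[y:y+h,x:x+w],(400,300),interpolation=cv2.INTER_CUBIC)
o=np.vstack([np.hstack([c(a,150,200,133,100),c(a,365,210)]),np.hstack([c(b,288,85,100,75),c(b,200,185,100,75)])])
cv2.imwrite("pics/crop0.png",o)
E
```

```text
(no output)
```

View pics/crop0.png

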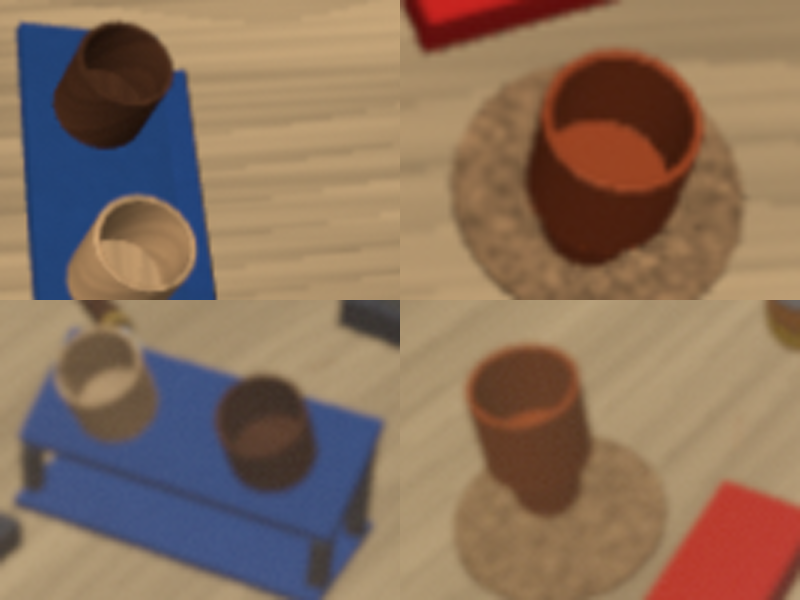

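The crop confirms it: the dark rim (192,221) and pale rim (198.5,281) are in the blue rack, and the reddish beaker (409.6,234) is on the small cork mat. Next I triangulate the rim centres.

```bash
cat > h.py <<'E'
from bench import *
import cv2,numpy as np
from scipy.spatial.transform import Rotation as R
def ray(n,uv,c=None):
    c=c or get_calibration(n);K=np.array(c['intrinsics'],float);E=np.array(c['extrinsics'])
    d=cv2.undistortPoints(np.array([[uv]],float),K,np.array([c['k1'],0,0,0.]))[0,0]
    Rm=E[:3,:3];return -Rm.T@E[:3,3],Rm.T@np.array([d[0],-d[1],-1.])
def plane(n,uv,z,c=None):
    o,d=ray(n,uv,c);return o+d*(z-o[2])/d[2]
def tri(a,b):
    (o,d),(p,e)=ray("scene",a),ray("side",b)
    s=np.linalg.lstsq(np.c_[d,-e],p-o,rcond=None)[0]
    x,y=o+d*s[0],p+e*s[1];return (x+y)/2,np.linalg.norm(x-y)
def rel(target):
    "shift in tool axes, cm, from measured TCP to world target"
    s=read_state();q=s['tcp_rot'];r=R.from_quat(np.r_[q[1:],q[0]])
    return r.inv().apply(np.array(target)-s['tool_pos'])*100
E
python3 - <<'E'
from h import *
np.set_printoptions(precision=4,suppress=True)
for k,a,b,z in(("pale",(198.5,281.1),(313,102),.137),("dark",(192.2,220.9),(353.5,113.8),.137),("base",(409.6,234),(231,207),.104)):
    print(k,tri(a,b),plane("scene",a,z),plane("side",b,z))
im=cv2.imread("pics/scene0.png");hsv=cv2.cvtColor(im,cv2.COLOR_BGR2HSV)
for n,p in(("jar",(303,243)),("block",(386,205)),("mat",(404.5,248))):print(n,plane("scene",p,.02))
print("rack top edge corners hi", plane("scene",(156.3,209),.110))
E
```

```text
pale (array([ 0.6364, -0.1995,  0.1287]), np.float64(0.003397434542318539)) [ 0.6413 -0.1963  0.137 ] [ 0.6281 -0.1914  0.137 ]
dark (array([ 0.5076, -0.2174,  0.131 ]), np.float64(0.0031744430379992217)) [ 0.5125 -0.2146  0.137 ] [ 0.5027 -0.2118  0.137 ]
base (array([0.5511, 0.2158, 0.097 ]), np.float64(0.002553834015613094)) [0.5554 0.2151 0.104 ] [0.5449 0.2185 0.104 ]
jar [0.5157 0.0016 0.02  ]
block [0.4332 0.1958 0.02  ]
mat [0.5447 0.2196 0.02  ]
rack top edge corners hi [ 0.4629 -0.2982  0.11  ]
```

Request:
play_rows:
  steps:
    - [[3.8,-1.8,0],-0.145,8.5]
    - [[4.0,-1.2,0],-0.145,8.5]
    - [[4.15,-0.6,0],-0.145,8.5]
    - [[4.2,0,0],-0.145,8.5]
    - [[4.15,0.6,0],-0.145,8.5]

```text
clock: 0.6
tool_pos: [0.3246, -0.4664, 0.2307]
tcp_rot: [-0.0, 0.879, 0.477, 0.0]
wrist_force: [1.6, -0.1, 0.0]
finger_gap: 0.0848
grasp_force: 0.0
```

Request:
play_rows:
  steps:
    - [[4.0,1.2,0],-0.145,8.5]
    - [[3.8,1.75,0],-0.145,8.5]
    - [[3.5,2.3,0],-0.145,8.5]
    - [[3.2,2.7,0],-0.145,8.5]
    - [[2.8,3.1,0],-0.145,8.5]

```text
clock: 1.1
tool_pos: [0.483, -0.3298, 0.2308]
tcp_rot: [-0.0, 0.652, 0.758, -0.0]
wrist_force: [-1.0, -0.5, -0.5]
finger_gap: 0.0849
grasp_force: 0.0
```

```bash
python3 - <<'E'
from h import *
np.set_printoptions(precision=3,suppress=True)
s=read_state();q=s['tcp_rot'];r=R.from_quat(np.r_[q[1:],q[0]]);y=r.apply([0,1,0])
print(s['clock'],s['tool_pos'],np.degrees(np.arctan2(y[1],y[0])),s['wrist_force'],s['joint_pos'])
print(rel([.625,-.207,.25]))
E
```

```text
1.1 [ 0.483 -0.33   0.231] 8.594350261625076 [-1.003 -0.541 -0.476] [-0.719  0.133  1.711 -0.     1.298 -0.869]
[10.022 15.876 -1.924]
```

Request:
play_rows:
  steps:
    - [[2.5,4.0,-0.4],0,8.5]
    - [[2.5,4.0,-0.5],0,8.5]
    - [[2.5,4.0,-0.5],0,8.5]
    - [[2.5,3.9,-0.5],0,8.5]
    - [[0,0,0],0,8.5]

```text
clock: 1.6
tool_pos: [0.6288, -0.2051, 0.2505]
tcp_rot: [0.0, 0.652, 0.758, 0.002]
wrist_force: [-0.4, -0.3, 0.2]
finger_gap: 0.0847
grasp_force: 0.0
```

```bash
python3 - <<'E'
from h import *
np.set_printoptions(precision=3,suppress=True)
s=read_state();print(s['clock'],s['tool_pos'])
c=get_calibration("wrist");im=snapshot("wrist");cv2.imwrite("pics/w1.png",im[:,:,::-1])
import pickle;pickle.dump(c,open("w1.pkl","wb"))
print(c['intrinsics'],c['k1'],np.array(c['extrinsics']))
E
```

```text
1.6 [ 0.629 -0.205  0.25 ]
[[322.46    0.    321.793]
 [  0.    322.46  200.415]
 [  0.      0.      1.   ]] -0.0006785470426658221 [[ 0.989  0.148  0.001 -0.59 ]
 [-0.142  0.951 -0.274  0.325]
 [-0.042  0.271  0.962 -0.314]
 [ 0.     0.     0.     1.   ]]
```

View pics/w1.png

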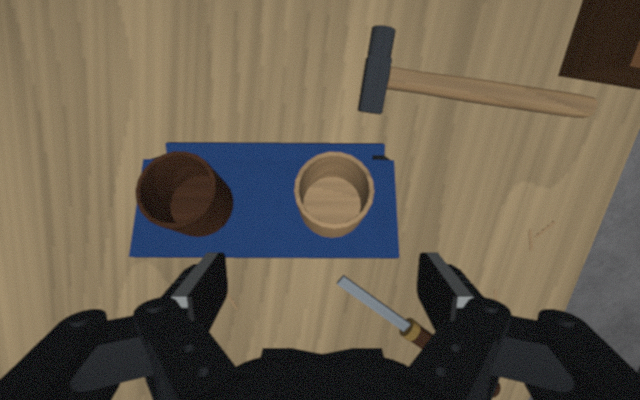

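The wrist view shows the pale rim centre at about (334.5,191), the dark rim at about (176.5,189), and the rack's high edge from (131,256) to (398,257).

```bash
python3 - <<'E'
from h import *
import pickle
np.set_printoptions(precision=4,suppress=True)
c=pickle.load(open("w1.pkl","rb"))
p=plane("wrist",(334.5,191),.137,c);d=plane("wrist",(176.5,189),.137,c)
a=plane("wrist",(131,256),.11,c);b=plane("wrist",(398,257.5),.11,c)
print(p,d,p-d,np.linalg.norm(p-d),np.degrees(np.arctan2(*(p-d)[1::-1])),np.degrees(np.arctan2(*(b-a)[1::-1])),a,b,np.linalg.norm(a-b))
print((a+b)/2-(p+d)/2)
E
```

```text
[ 0.6369 -0.1993  0.137 ] [ 0.5094 -0.2166  0.137 ] [0.1275 0.0173 0.    ] 0.12868660202234128 7.735245325108568 8.114512797055587 [ 0.4568 -0.2979  0.11  ] [ 0.7097 -0.2619  0.11  ] 0.25553209367288887
[ 0.0101 -0.0719 -0.027 ]
```

Request:
play_rows:
  steps:
    - [[-0.7,0.85,3.2],0,8.5]
    - [[0,0,3.2],0,8.5]
    - [[0,0,3.2],0,8.5]
    - [[0,0,3.2],0,8.5]
    - [[0,0,3.1],0,8.5]

```text
clock: 2.15
tool_pos: [0.6326, -0.2163, 0.0892]
tcp_rot: [-0.001, 0.655, 0.756, -0.001]
wrist_force: [0.5, 0.5, -0.2]
finger_gap: 0.0851
grasp_force: 0.0
```

Request:
play_rows:
  steps:
    - [[0,0,0],0,8.5]
    - [[0,0,0],0,5]
    - [[0,0,0],0,5]
    - [[0,0,0],0,5]
    - [[0,0,0],0,5]

```text
clock: 2.65
tool_pos: [0.6383, -0.2162, 0.0953]
tcp_rot: [0.004, 0.654, 0.756, 0.002]
wrist_force: [5.0, 1.3, -1.6]
finger_gap: 0.0647
grasp_force: 66.6
```

Request:
play_rows:
  steps:
    - [[0.3,0,-0.52],0,5]
    - [[0.3,0,-0.52],0,5]
    - [[0.3,0,-0.52],0,5]
    - [[0.3,0,-0.52],0,5]
    - [[0.3,0,-0.52],0,5]

```text
clock: 3.15
tool_pos: [0.6317, -0.2004, 0.118]
tcp_rot: [-0.0, 0.654, 0.756, -0.0]
wrist_force: [0.1, -0.7, -0.9]
finger_gap: 0.0653
grasp_force: 66.9
```

```bash
python3 - <<'E'
from h import *
np.set_printoptions(precision=3,suppress=True)
s=read_state();print(s['clock'],s['tool_pos'],s['wrist_force'],s['finger_gap'],s['grasp_force'])
a=snapshot("side")[40:190,250:450,::-1];b=snapshot("wrist")[:,:,::-1]
o=np.vstack([cv2.resize(a,(480,360),interpolation=cv2.INTER_CUBIC),cv2.resize(b,(480,240)[:2])[:240]])
cv2.imwrite("pics/l1.png",o)
E
```

```text
3.15 [ 0.632 -0.2    0.118] [ 0.11  -0.681 -0.914] 0.06527940351434018 66.94164361251751
```

View pics/l1.png

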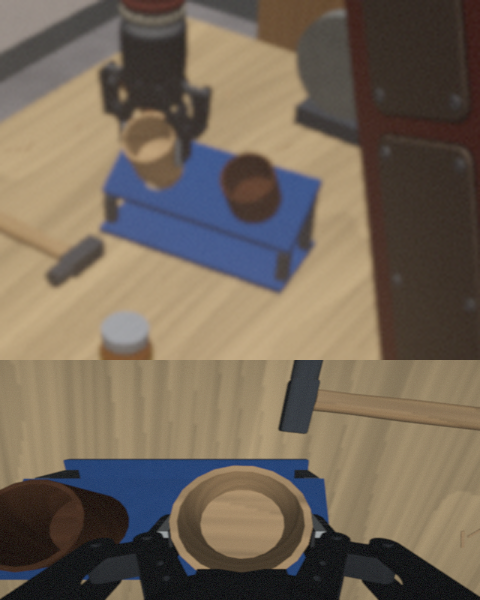

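Request:
play_rows:
  steps:
    - [[-0.8,0,-0.1],0,5]
    - [[-0.8,0,-0.3],0,5]
    - [[-0.8,0,-0.35],0,5]
    - [[-0.8,0,-0.35],0,5]
    - [[-0.8,0,-0.3],0,5]

```text
clock: 3.75
tool_pos: [0.6394, -0.2346, 0.1303]
tcp_rot: [-0.003, 0.655, 0.756, 0.005]
wrist_force: [3.8, 11.5, -1.9]
finger_gap: 0.0635
grasp_force: 65.0
```

```bash
python3 - <<'E'
from h import *
np.set_printoptions(precision=3,suppress=True)
s=read_state();print(s['clock'],s['tool_pos'],s['wrist_force'],s['finger_gap'],s['grasp_force'])
a=snapshot("side")[40:190,250:450,::-1];b=snapshot("wrist")[:,:,::-1]
cv2.imwrite("pics/w2full.png",b)
o=np.vstack([cv2.resize(a,(480,360),interpolation=cv2.INTER_CUBIC),cv2.resize(b,(480,240)[:2])[:240]])
cv2.imwrite("pics/l2.png",o)
E
```

```text
3.75 [ 0.639 -0.235  0.13 ] [ 3.843 11.454 -1.872] 0.06350134266527993 64.98888306319714
```

View pics/l2.png

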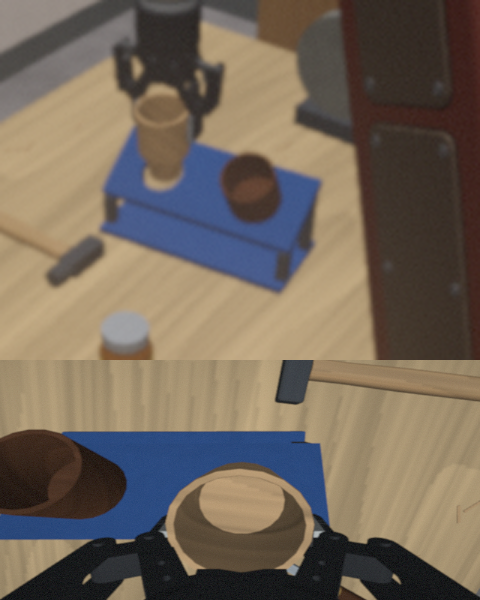

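Request:
play_rows:
  steps:
    - [[-0.5,0,-0.1],0,5]
    - [[-0.5,0,-0.1],0,5]
    - [[-0.4,0,-0.1],0,5]
    - [[0,0,0],0,5]
    - [[0,0,0],0,5]

```text
clock: 4.35
tool_pos: [0.6415, -0.2497, 0.1336]
tcp_rot: [-0.002, 0.655, 0.756, 0.004]
wrist_force: [4.7, 9.5, -0.7]
finger_gap: 0.0627
grasp_force: 65.3
```

```bash
python3 - <<'E'
from h import *
np.set_printoptions(precision=3,suppress=True)
s=read_state();print(s['clock'],s['tool_pos'],s['wrist_force'],s['finger_gap'],s['grasp_force'])
a=snapshot("side")[70:150,290:370,::-1];b=snapshot("wrist")[150:400,120:520,::-1]
o=np.hstack([cv2.resize(a,(400,500),interpolation=cv2.INTER_CUBIC)[:, :],np.vstack([b,0*b])])
cv2.imwrite("pics/l3.png",o)
E
```

```text
4.35 [ 0.642 -0.25   0.134] [ 4.71   9.459 -0.702] 0.06272261820372532 65.27859474881552
```

View pics/l3.png

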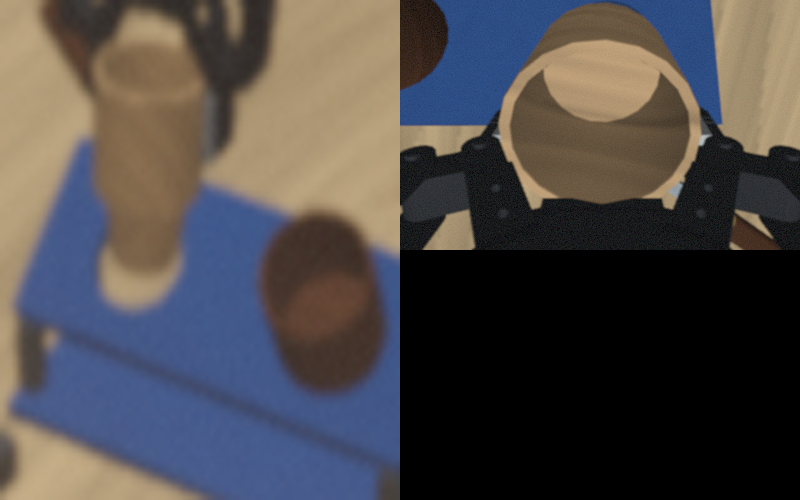

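Request:
play_rows:
  steps:
    - [[0.4,0,-1.2],0,5]
    - [[0.5,0,-2.0],0,5]
    - [[1.0,0,-2.0],0,5]
    - [[2.0,-0.1,-1.4],0,5]
    - [[3.0,-0.1,0],0,5]

```text
clock: 4.95
tool_pos: [0.6301, -0.1879, 0.2049]
tcp_rot: [0.004, 0.655, 0.755, 0.001]
wrist_force: [0.2, 1.2, -0.5]
finger_gap: 0.0628
grasp_force: 66.2
```

Request:
play_rows:
  steps:
    - [[4,-0.2,0],0,5]
    - [[4,-0.2,0],0,5]
    - [[4,-0.2,0],0,5]
    - [[4,-0.2,0],0,5]
    - [[4,-0.2,0],0,5]

```text
clock: 5.45
tool_pos: [0.5892, 0.0117, 0.2014]
tcp_rot: [0.001, 0.655, 0.756, 0.0]
wrist_force: [0.9, 0.3, -0.3]
finger_gap: 0.0628
grasp_force: 66.2
```

Request:
play_rows:
  steps:
    - [[4,-0.2,0],0,5]
    - [[3,-0.1,0],0,5]
    - [[1.5,0,0],0,5]
    - [[0,0,0],0,5]
    - [[0,0,0],0,5]

```text
clock: 5.95
tool_pos: [0.5749, 0.0933, 0.2007]
tcp_rot: [0.001, 0.654, 0.756, -0.0]
wrist_force: [0.4, -1.0, -1.5]
finger_gap: 0.0633
grasp_force: 66.2
```

```bash
python3 - <<'E'
from h import *
import pickle
np.set_printoptions(precision=4,suppress=True)
s=read_state();print(s['clock'],s['tool_pos'],s['wrist_force'],s['finger_gap'],s['grasp_force'])
c=get_calibration("wrist");pickle.dump(c,open("w4.pkl","wb"));b=snapshot("wrist")[:,:,::-1]
cv2.imwrite("pics/w4.png",b)
E
```

```text
5.95 [0.5749 0.0933 0.2007] [ 0.4127 -0.9897 -1.5494] 0.06327346381837304 66.1852170916518
```

View pics/w4.png

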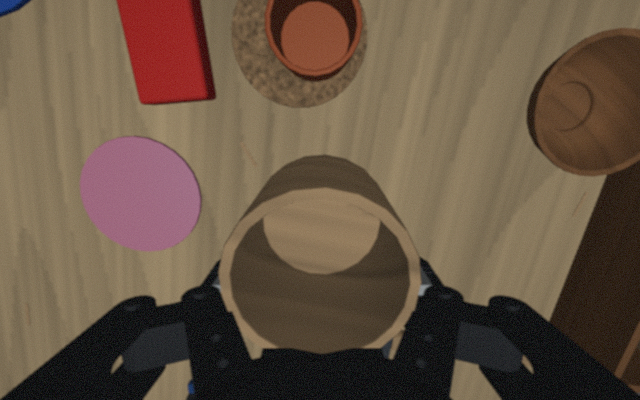

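The pale beaker looks upright in the grip. The base rim spans columns 265–362, with its near edge at (315,81).

```bash
python3 - <<'E'
from h import *
import pickle
np.set_printoptions(precision=4,suppress=True)
c=pickle.load(open("w4.pkl","rb"));u=np.array([-.149,.989,0]);v=np.array([.989,.149,0])
n=plane("wrist",(315,81),.104,c);print(n+.033*u)
l=plane("wrist",(265,25),.104,c);r=plane("wrist",(362,25),.104,c);print(l,r,(l+r)/2,np.linalg.norm(l-r))
b=n+.033*u;print(rel([b[0],b[1],.2]), rel([.552,.2125,.2]))
E
```

```text
[0.5512 0.2115 0.104 ]
[0.5184 0.2089 0.104 ] [0.5823 0.218  0.104 ] [0.5504 0.2134 0.104 ] 0.06449327134665561
[12.0813 -0.661   0.0446] [12.1658 -0.5686  0.0445]
```

Request:
play_rows:
  steps:
    - [[3,-0.2,0],0,5]
    - [[4,-0.2,0],0,5]
    - [[3.2,-0.1,0],0,5]
    - [[2.0,-0.1,0],0,5]
    - [[0,0,0],0,5]

```text
clock: 6.5
tool_pos: [0.5512, 0.2149, 0.2003]
tcp_rot: [-0.0, 0.654, 0.756, 0.0]
wrist_force: [0.2, -1.0, -0.9]
finger_gap: 0.0627
grasp_force: 66.2
```

Request:
play_rows:
  steps:
    - [[0,0,1.2],0,5]
    - [[0,0,1.2],0,5]
    - [[0,0,1.2],0,5]
    - [[0,0,1.0],0,5]
    - [[0,0,0.7],0,5]

```text
clock: 7.0
tool_pos: [0.5517, 0.215, 0.1493]
tcp_rot: [-0.001, 0.655, 0.756, 0.001]
wrist_force: [-4.8, 1.3, 22.5]
finger_gap: 0.063
grasp_force: 66.0
```

Request:
play_rows:
  steps:
    - [[0,0,0.5],0,5]
    - [[0,0,0.5],0,5]
    - [[0,0,0.5],0,5]
    - [[0,0,0.4],0,5]
    - [[0,0,0.3],0,5]

```text
clock: 7.5
tool_pos: [0.55, 0.2136, 0.1236]
tcp_rot: [-0.001, 0.654, 0.756, -0.001]
wrist_force: [-0.2, -1.3, 3.0]
finger_gap: 0.0629
grasp_force: 65.6
```

Contact showed at z = 0.149 and then eased, so I check the fit.

```bash
python3 - <<'E'
from h import *
a=snapshot("side")[150:270,170:290,::-1];b=snapshot("scene")[170:290,350:470,::-1]
f=lambda i:cv2.resize(i,(400,400),interpolation=cv2.INTER_CUBIC)
cv2.imwrite("pics/n1.png",np.hstack([f(a),f(b)]))
E
```

```text
(no output)
```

View pics/n1.png

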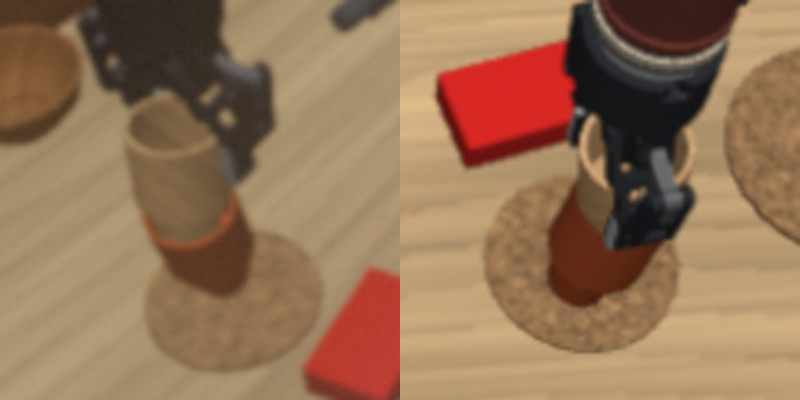

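Request:
play_rows:
  steps:
    - [[0,0,0.1],0,5]
    - [[0,0,0.1],0,5]
    - [[0,0,0.1],0,5]
    - [[0,0,0],0,5]
    - [[0,0,0],0,5]

```text
clock: 8.1
tool_pos: [0.5519, 0.2141, 0.1234]
tcp_rot: [0.001, 0.654, 0.756, 0.001]
wrist_force: [-0.2, -2.1, 4.3]
finger_gap: 0.0631
grasp_force: 65.9
```

Request:
play_rows:
  steps:
    - [[0,0,0.1],0,5]
    - [[0,0,0.1],0,5]
    - [[0,0,0.1],0,5]
    - [[0,0,0.1],0,5]
    - [[0,0,0],0,5]

```text
clock: 8.6
tool_pos: [0.5542, 0.2137, 0.1218]
tcp_rot: [0.003, 0.654, 0.756, 0.002]
wrist_force: [0.0, -4.0, 11.8]
finger_gap: 0.0628
grasp_force: 66.6
```

Request:
play_rows:
  steps:
    - [[0,0,-0.2],0,5]
    - [[0,0,0],0,6.8]
    - [[0,0,0],0,7.2]
    - [[0,0,0],0,8.5]
    - [[0,0,0],0,8.5]

```text
clock: 9.1
tool_pos: [0.5502, 0.2143, 0.1194]
tcp_rot: [-0.001, 0.654, 0.756, -0.001]
wrist_force: [-0.7, -0.2, 0.7]
finger_gap: 0.0849
grasp_force: 0.0
```

```bash
python3 - <<'E'
from h import *
a=snapshot("side")[150:270,170:290,::-1];b=snapshot("scene")[170:290,350:470,::-1]
f=lambda i:cv2.resize(i,(400,400),interpolation=cv2.INTER_CUBIC)
cv2.imwrite("pics/n2.png",np.hstack([f(a),f(b)]))
E
```

```text
(no output)
```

View pics/n2.png

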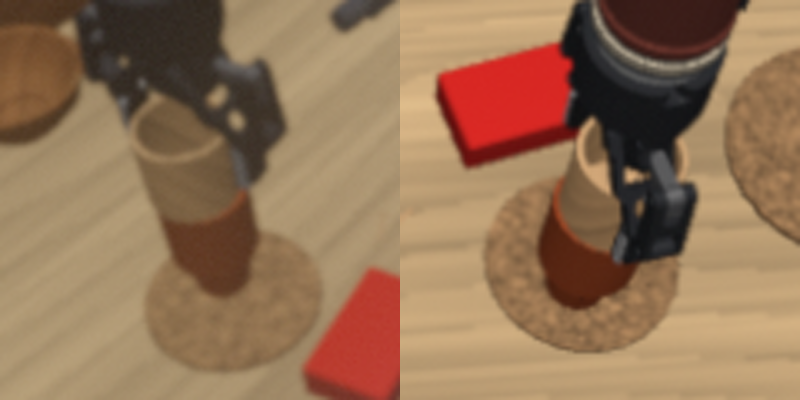

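The pale beaker is released and appears home. I've now viewed 10 pictures, so from here on I check by numbers only. Next I retreat straight up and compare with the initial side image.

Request:
play_rows:
  steps:
    - [[0,0,-1.0],0,8.5]
    - [[0,0,-2.5],0,8.5]
    - [[0,0,-3.5],0,8.5]
    - [[0,0,-3.5],0,8.5]
    - [[0,0,-2.5],0,8.5]

```text
clock: 9.7
tool_pos: [0.5521, 0.2145, 0.2542]
tcp_rot: [0.001, 0.654, 0.756, 0.002]
wrist_force: [0.1, -0.2, 0.4]
finger_gap: 0.0849
grasp_force: 0.0
```

Request:
play_rows:
  steps:
    - [[-3,0,0],0,8.5]
    - [[-4,0,0],0,8.5]
    - [[-3,0,0],0,8.5]
    - [[0,0,0],0,8.5]
    - [[0,0,0],0,8.5]

```text
clock: 10.2
tool_pos: [0.5656, 0.1149, 0.251]
tcp_rot: [-0.0, 0.655, 0.756, 0.001]
wrist_force: [-0.2, 0.4, -0.2]
finger_gap: 0.0849
grasp_force: 0.0
```

```bash
cat >> h.py <<'E'
def avg(n=6):
    P=[]
    for _ in range(n): P.append(read_state()['tool_pos']);snapshot("wrist")
    return np.mean(P,0),np.std(P,0)
E
python3 - <<'E'
from h import *
import pickle
np.set_printoptions(precision=4,suppress=True)
print(avg())
c=get_calibration("wrist");w=snapshot("wrist");pickle.dump((c,w),open("w5.pkl","wb"))
cv2.imwrite("pics/w5.png",w[:,:,::-1])
# edges in wrist: ellipse candidates in upper half
g=cv2.GaussianBlur(cv2.cvtColor(w,cv2.COLOR_RGB2GRAY),(5,5),1)[:240]
for p2 in(40,):
    k=cv2.HoughCircles(g,cv2.HOUGH_GRADIENT,1,10,param1=80,param2=p2,minRadius=30,maxRadius=110)
    if k is not None:
        for x,y,r in k[0][:8]:print("circ",x,y,r,plane("wrist",(x,y),.164,c))
for n in("side","scene"):
    im=snapshot(n);cv2.imwrite(f"pics/{n}5.png",im[:,:,::-1])
    h=cv2.cvtColor(im,cv2.COLOR_RGB2HSV);o=cv2.cvtColor(cv2.imread(f"pics/{n}0.png"),cv2.COLOR_BGR2HSV)
    for t,q in(("before",o),("after",h)):
        m=((q[:,:,0]<12)&(q[:,:,1]>160)&(q[:,:,2]<170)).astype(np.uint8)
        x0,y0,x1,y1=(205,190,260,250) if n=="side" else(385,215,435,270)
        m2=np.zeros_like(m);m2[y0:y1,x0:x1]=m[y0:y1,x0:x1];ys,xs=np.nonzero(m2)
        if len(xs)>20:print(n,t,len(xs),xs.min(),xs.max(),ys.min(),ys.max())
E
```

```text
(array([0.5653, 0.1159, 0.2506]), array([0.0001, 0.0005, 0.0002]))
circ 321.5 56.5 47.9 [0.5487 0.2166 0.164 ]
circ 324.5 67.5 35.5 [0.5516 0.2103 0.164 ]
circ 314.5 65.5 44.2 [0.5449 0.2106 0.164 ]
side before 169 218 243 198 230
side after 49 224 242 209 233
scene before 1120 385 425 215 262
scene after 417 390 420 228 262
```

```bash
python3 - <<'E'
from h import *
import pickle
np.set_printoptions(precision=4,suppress=True)
c,w=pickle.load(open("w5.pkl","rb"))
g=cv2.GaussianBlur(cv2.cvtColor(w,cv2.COLOR_RGB2GRAY),(3,3),0)
ed=cv2.Canny(g,30,80)
for cx,cy,r in((321.5,56.5,47.9),(314.5,65.5,44.2)):
    ys,xs=np.nonzero(ed);d=np.hypot(xs-cx,ys-cy);k=abs(d-r)<4
    pts=np.c_[xs,ys][k].astype(np.float32);e=cv2.fitEllipse(pts);print(k.sum(),e)
    for z in(.164,.184):
        o=np.array(e[0]);print(z,plane("wrist",o,z,c)[:2],[round(float(np.linalg.norm(plane("wrist",o+[s,0],z,c)-plane("wrist",o-[s,0],z,c))),4) for s in(min(e[1])/2,max(e[1])/2)])
for n,(x0,y0,x1,y1) in(("side",(195,145,265,245)),("scene",(370,170,445,275))):
    a=cv2.imread(f"pics/{n}0.png").astype(int);b=cv2.imread(f"pics/{n}5.png").astype(int)
    m=(abs(a-b).sum(2)>45).astype(np.uint8)[y0:y1,x0:x1]
    k,l,s,_=cv2.connectedComponentsWithStats(m);i=1+np.argmax(s[1:,4])if k>1 else 0
    print(n,s[i]+[x0,y0,0,0,0])
    print([(y+y0,int(np.nonzero(l[y]==i)[0].min())+x0,int(np.nonzero(l[y]==i)[0].max())+x0) for y in range(0,y1-y0,3) if (l[y]==i).any()])
E
```

```text
467 ((321.84100341796875, 56.85292434692383), (94.59638977050781, 96.52301788330078), 172.2527313232422)
0.164 [0.5489 0.2165] [0.0617, 0.063]
0.184 [0.5494 0.2137] [0.0563, 0.0574]
295 ((314.68939208984375, 65.86730194091797), (86.40323638916016, 89.68897247314453), 135.16944885253906)
0.164 [0.5451 0.2104] [0.0568, 0.0589]
0.184 [0.5458 0.2081] [0.0518, 0.0537]
side [210 177  33  35 605]
[(178, 221, 230), (181, 215, 235), (184, 211, 237), (187, 210, 240), (190, 210, 241), (193, 212, 241), (196, 210, 242), (199, 211, 221), (202, 212, 218), (205, 213, 216), (208, 214, 216), (211, 216, 216)]
scene [ 370  170   28   56 1206]
[(170, 370, 397), (173, 370, 394), (176, 370, 391), (179, 370, 390), (182, 370, 389), (185, 370, 388), (188, 370, 389), (191, 370, 389), (194, 370, 393), (197, 370, 395), (200, 370, 395), (203, 371, 394), (206, 372, 394), (209, 372, 393), (212, 372, 393), (215, 371, 393), (218, 370, 392), (221, 370, 391), (224, 371, 382)]
```

Width and height of the rim agree with the pale beaker being home (rim centre about (0.549, 0.2165)). Now the dark beaker.

Request:
play_rows:
  steps:
    - [[-3,-1,0],0,8.5]
    - [[-4,-1.3,0],0,8.5]
    - [[-4,-1.3,0],0,8.5]
    - [[-4,-1.3,0],0,8.5]
    - [[-4,-1.3,0],0,8.5]

```text
clock: 11.15
tool_pos: [0.5309, -0.083, 0.2504]
tcp_rot: [0.0, 0.654, 0.756, 0.0]
wrist_force: [0.3, 0.4, 0.1]
finger_gap: 0.0852
grasp_force: 0.0
```

Request:
play_rows:
  steps:
    - [[-4,-1.3,0],0,8.5]
    - [[-4,-1.3,0],0,8.5]
    - [[-4,-1.2,0],0,8.5]
    - [[-2,-0.5,0],0,8.5]
    - [[0,0,0],0,8.5]

```text
clock: 11.65
tool_pos: [0.5084, -0.2292, 0.2503]
tcp_rot: [0.0, 0.656, 0.755, -0.0]
wrist_force: [-0.9, 1.4, 0.3]
finger_gap: 0.085
grasp_force: 0.0
```

```bash
python3 - <<'E'
from h import *
np.set_printoptions(precision=4,suppress=True)
a,s=avg();print(a,s)
c=get_calibration("wrist");w=snapshot("wrist");cv2.imwrite("pics/w6.png",w[:,:,::-1])
g=cv2.GaussianBlur(cv2.cvtColor(w,cv2.COLOR_RGB2GRAY),(3,3),0);ed=cv2.Canny(g,30,80)
# expected place of dark rim
E=np.array(c['extrinsics']);K=np.array(c['intrinsics']);p=E[:3,:3]@[.5094,-.2166,.137]+E[:3,3]
u=K[0,0]*p[0]/-p[2]+K[0,2];v=K[1,1]*-p[1]/-p[2]+K[1,2];print("expect",u,v)
k=cv2.HoughCircles(g,cv2.HOUGH_GRADIENT,1,8,param1=60,param2=25,minRadius=33,maxRadius=46)
for x,y,r in k[0]:
    if np.hypot(x-u,y-v)<25:print(x,y,r,plane("wrist",(x,y),.137,c))
d=np.array([.511,-.2265,.094])-a;print("tx,ty,tz",(-.149*d[0]+.989*d[1])*100,(.989*d[0]+.149*d[1])*100,-d[2]*100)
E
```

```text
[ 0.5088 -0.2265  0.2502] [0.0002 0.0014 0.0001]
expect 325.91521577819134 186.2801212596431Traceback (most recent call last):
  File "<stdin>", line 10, in <module>
TypeError: 'NoneType' object is not subscriptable
```

Request:
play_rows:
  steps:
    - [[0,0.2,3.2],0,8.5]
    - [[0,0,3.2],0,8.5]
    - [[0,0,3.2],0,8.5]
    - [[0,0,3.2],0,8.5]
    - [[0,0,2.8],0,8.5]

```text
clock: 12.5
tool_pos: [0.5106, -0.2249, 0.0928]
tcp_rot: [-0.0, 0.654, 0.757, -0.0]
wrist_force: [-0.5, 0.3, -0.8]
finger_gap: 0.0849
grasp_force: 0.0
```

Request:
play_rows:
  steps:
    - [[0,0,0],0,8.5]
    - [[0,0,0],0,5]
    - [[0,0,0],0,5]
    - [[0,0,0],0,5]
    - [[0,0,0],0,5]

```text
clock: 13.0
tool_pos: [0.5122, -0.2268, 0.0964]
tcp_rot: [0.002, 0.654, 0.756, 0.0]
wrist_force: [-1.6, 1.2, 3.6]
finger_gap: 0.0658
grasp_force: 66.9
```

```bash
python3 - <<'E'
from h import *
np.set_printoptions(precision=4,suppress=True)
print(avg(4),read_state()['wrist_force'],read_state()['clock'])
E
```

```text
(array([ 0.5122, -0.2268,  0.0964]), array([0., 0., 0.])) [-0.8026  1.3076  5.7423] 13.2
```

Request:
play_rows:
  steps:
    - [[0.3,0,-0.52],0,5]
    - [[0.3,0,-0.52],0,5]
    - [[0.3,0,-0.52],0,5]
    - [[0.3,0,-0.52],0,5]
    - [[0.3,0,-0.52],0,5]

```text
clock: 13.7
tool_pos: [0.5085, -0.2109, 0.1206]
tcp_rot: [-0.0, 0.654, 0.756, -0.0]
wrist_force: [0.2, 0.3, -1.1]
finger_gap: 0.0653
grasp_force: 66.7
```

Request:
play_rows:
  steps:
    - [[-0.8,0,-0.1],0,5]
    - [[-0.8,0,-0.3],0,5]
    - [[-0.8,0,-0.35],0,5]
    - [[-0.8,0,-0.35],0,5]
    - [[-0.8,0,-0.3],0,5]

```text
clock: 14.2
tool_pos: [0.5126, -0.2449, 0.1331]
tcp_rot: [-0.007, 0.655, 0.756, 0.004]
wrist_force: [-2.4, 14.1, 4.6]
finger_gap: 0.0653
grasp_force: 70.4
```

Request:
play_rows:
  steps:
    - [[-0.5,0,-0.1],0,5]
    - [[-0.5,0,-0.1],0,5]
    - [[-0.5,0,-0.1],0,5]
    - [[0,0,0],0,5]
    - [[0,0,0],0,5]

```text
clock: 14.7
tool_pos: [0.5152, -0.2618, 0.1367]
tcp_rot: [-0.005, 0.655, 0.756, 0.002]
wrist_force: [-2.1, 9.0, 4.0]
finger_gap: 0.0657
grasp_force: 68.6
```

```bash
python3 - <<'E'
from h import *
np.set_printoptions(precision=3,suppress=True)
s=read_state();print(s['clock'],s['tool_pos'],s['wrist_force'],s['finger_gap'])
w=snapshot("wrist");cv2.imwrite("pics/w7.png",w[:,:,::-1]);q=cv2.imread("pics/w4.png")
# brightness profile down the middle column of cup: dark now vs pale (w4)
for n,i in(("dark",w),("pale",q)):
    g=cv2.cvtColor(i,cv2.COLOR_RGB2GRAY);print(n,[int(v) for v in g[120:360:5,312:328].mean(1)])
    print([int(v) for v in g[265:270,205:436:5].mean(0)])
E
```

```text
14.7 [ 0.515 -0.262  0.137] [-2.121  9.026  3.996] 0.06568154005025811
dark [83, 83, 82, 82, 80, 82, 80, 82, 73, 61, 40, 40, 41, 41, 41, 39, 41, 41, 70, 70, 65, 65, 68, 67, 70, 69, 73, 74, 67, 66, 68, 75, 45, 42, 42, 41, 40, 40, 39, 37, 41, 41, 40, 41, 38, 40, 39, 29]
[166, 86, 37, 75, 90, 77, 73, 72, 39, 37, 34, 41, 40, 38, 39, 40, 46, 66, 64, 66, 69, 67, 67, 66, 69, 68, 66, 66, 68, 70, 60, 39, 40, 35, 36, 39, 35, 34, 36, 39, 75, 74, 86, 90, 54, 39, 71]
pale [117, 117, 116, 115, 115, 116, 116, 80, 62, 60, 62, 63, 60, 64, 118, 116, 118, 115, 117, 113, 111, 114, 116, 117, 115, 111, 110, 110, 110, 102, 101, 62, 63, 61, 60, 59, 61, 60, 64, 62, 62, 61, 62, 64, 65, 63, 63, 18]
[112, 104, 27, 100, 109, 95, 56, 55, 58, 57, 60, 61, 60, 61, 62, 60, 59, 63, 88, 99, 102, 98, 99, 99, 99, 103, 105, 106, 101, 73, 55, 55, 55, 55, 53, 49, 48, 48, 46, 47, 41, 93, 96, 64, 22, 50, 118]
```

Request:
play_rows:
  steps:
    - [[0.4,0,-1.5],0,5]
    - [[0.5,0,-2.5],0,5]
    - [[0.5,0,-3.0],0,5]
    - [[0.6,0,-3.5],0,5]
    - [[1,0,-2.5],0,5]

```text
clock: 15.25
tool_pos: [0.5132, -0.2378, 0.271]
tcp_rot: [0.003, 0.655, 0.756, -0.0]
wrist_force: [0.7, -0.6, -0.9]
finger_gap: 0.0654
grasp_force: 68.3
```

Request:
play_rows:
  steps:
    - [[3,0.7,0],0,5]
    - [[4,1,0],0,5]
    - [[4,1,0],0,5]
    - [[4,1,0],0,5]
    - [[4,1,0],0,5]

```text
clock: 15.75
tool_pos: [0.5322, -0.0408, 0.2685]
tcp_rot: [0.001, 0.655, 0.756, 0.0]
wrist_force: [-0.1, 0.5, -1.0]
finger_gap: 0.0654
grasp_force: 68.3
```

Request:
play_rows:
  steps:
    - [[4,1,0],0,5]
    - [[4,1,0],0,5]
    - [[3.5,1,0],0,5]
    - [[2,0.5,0],0,5]
    - [[0,0,0],0,5]

```text
clock: 16.25
tool_pos: [0.5476, 0.0993, 0.2682]
tcp_rot: [0.001, 0.653, 0.757, 0.001]
wrist_force: [-1.0, -0.6, -1.3]
finger_gap: 0.0659
grasp_force: 68.3
```

```bash
python3 - <<'E'
from h import *
np.set_printoptions(precision=4,suppress=True)
print(avg(4));s=read_state();print(s['clock'],s['wrist_force'],s['finger_gap'])
c=get_calibration("wrist");w=snapshot("wrist");cv2.imwrite("pics/w8.png",w[:,:,::-1])
# dark beaker blob and edges of the pale rim
g=cv2.GaussianBlur(cv2.cvtColor(w,cv2.COLOR_RGB2GRAY),(3,3),0)
E=np.array(c['extrinsics']);K=np.array(c['intrinsics']);p=E[:3,:3]@[.549,.2165,.164]+E[:3,3]
u,v=K[0,0]*p[0]/-p[2]+K[0,2],K[1,1]*-p[1]/-p[2]+K[1,2];print("expect",u,v,.033*K[0,0]/-p[2])
k=cv2.HoughCircles(g,cv2.HOUGH_GRADIENT,1,8,param1=60,param2=30,minRadius=36,maxRadius=56)
if k is not None:
  for x,y,r in k[0]:print(x,y,r,plane("wrist",(x,y),.164,c))
print(rel([.549,.2165,.25]))
E
```

```text
(array([0.5474, 0.0975, 0.268 ]), array([0.0001, 0.0011, 0.0002]))
16.45 [-0.6473 -0.1552 -0.5011] 0.0655210685588624
expect 351.6881035256078 33.07677030718875 47.93703993228592
563.5 118.5 49.9 [0.713  0.1823 0.164 ]
354.5 38.5 45.5 [0.5515 0.2134 0.164 ]
351.5 47.5 36.6 [0.5504 0.2075 0.164 ]
584.5 97.5 52.1 [0.723  0.1986 0.164 ]
357.5 30.5 48.8 [0.5527 0.2187 0.164 ]
188.5 192.5 54.3 [0.4409 0.0866 0.164 ]
[11.9004  1.907   1.7458]
```

Request:
play_rows:
  steps:
    - [[3,0.5,0],0,5]
    - [[4,0.8,0],0,5]
    - [[3,0.5,0],0,5]
    - [[1.7,0.3,0],0,5]
    - [[0,0,0],0,5]

```text
clock: 17.0
tool_pos: [0.5508, 0.217, 0.2672]
tcp_rot: [0.0, 0.654, 0.757, -0.0]
wrist_force: [1.0, 0.0, -1.5]
finger_gap: 0.0656
grasp_force: 68.3
```

Request:
play_rows:
  steps:
    - [[0,0,0.7],0,5]
    - [[0,0,0.8],0,5]
    - [[0,0,0.8],0,5]
    - [[0,0,0.7],0,5]
    - [[0,0,0.5],0,5]

```text
clock: 17.5
tool_pos: [0.5503, 0.2154, 0.2309]
tcp_rot: [-0.0, 0.655, 0.756, -0.001]
wrist_force: [0.1, -0.3, -0.7]
finger_gap: 0.066
grasp_force: 68.3
```

```bash
python3 - <<'E'
from h import *
np.set_printoptions(precision=4,suppress=True)
print(avg(4));s=read_state();print(s['clock'],s['wrist_force'],s['wrist_torque'])
E
```

```text
(array([0.5502, 0.2156, 0.2309]), array([0.0002, 0.0002, 0.0005]))
17.7 [ 0.2268  0.176  -1.0919] [ 0.0286 -0.0298  0.0082]
```

Now I lower slowly, watching the force.

Request:
play_rows:
  steps:
    - [[0,0,0.4],0,5]
    - [[0,0,0.3],0,5]
    - [[0,0,0.3],0,5]
    - [[0,0,0.3],0,5]
    - [[0,0,0.2],0,5]

```text
clock: 18.2
tool_pos: [0.5506, 0.2161, 0.2169]
tcp_rot: [-0.0, 0.654, 0.756, -0.0]
wrist_force: [-0.1, -1.1, -1.6]
finger_gap: 0.0656
grasp_force: 68.3
```

Request:
play_rows:
  steps:
    - [[0,0,0.3],0,5]
    - [[0,0,0.3],0,5]
    - [[0,0,0.3],0,5]
    - [[0,0,0.2],0,5]
    - [[0,0,0.1],0,5]

```text
clock: 18.7
tool_pos: [0.555, 0.2196, 0.2144]
tcp_rot: [0.002, 0.655, 0.756, 0.007]
wrist_force: [-3.4, 2.5, 24.0]
finger_gap: 0.0655
grasp_force: 69.8
```

```bash
python3 - <<'E'
from h import *
np.set_printoptions(precision=4,suppress=True)
s=read_state();F=np.array(s['wrist_force']);T=np.array(s['wrist_torque']);print(s['tool_pos'],F,T,s['grasp_force'])
# contact point = F x T/|F|^2 + k F ; at given dz from reference
p=np.cross(F,T)/F.dot(F);d=F/F[2]
for z in(0.1,0,-.03,-.056):print(z,p+d*(z-p[2]))
for n,(x0,y0,x1,y1) in(("side",(180,120,270,250)),("scene",(360,130,450,280))):
    im=snapshot(n);cv2.imwrite(f"pics/{n}9.png",im[:,:,::-1]);h=cv2.cvtColor(im,cv2.COLOR_RGB2HSV)[y0:y1,x0:x1].astype(int)
    print(n)
    for y in range(0,y1-y0,4):print(y+y0,' '.join(f"{a//10:x}{b//16:x}{c//16:x}" for a,b,c in h[y,::5]))
E
```

```text
[0.555  0.2196 0.2144] [-3.3687  2.5099 23.9676] [1.2239 1.1476 0.0574] 69.84797313809395
0.1 [-0.0619  0.0616  0.1   ]
0 [-0.0479  0.0511  0.    ]
-0.03 [-0.0436  0.048  -0.03  ]
-0.056 [-0.04    0.0452 -0.056 ]
side
120 012 023 022 032 022 132 032 132 142 165 169 15a 15a 15a 159 15a 15a 15a
124 032 113 132 132 132 032 142 022 142 164 178 169 16a 15a 15a 15a 15a 15a
128 162 013 032 032 132 142 142 132 142 133 159 167 169 169 16a 15a 15a 15a
132 186 142 153 132 132 022 133 132 133 005 137 159 155 168 169 169 15a 15a
136 184 132 143 022 142 142 133 142 143 133 114 115 144 15a 168 169 169 169
140 184 163 132 132 032 142 152 133 142 154 143 133 153 15a 15a 168 167 169
144 194 194 173 142 142 144 155 142 166 145 143 153 143 15a 159 159 15a 158
148 184 194 194 143 153 174 184 053 143 133 153 153 153 159 159 15a 15a 15a
152 184 184 184 175 174 183 183 183 143 143 154 153 143 159 15a 15a 15a 15a
156 195 194 167 169 183 183 183 183 183 143 143 153 143 15a 15a 15a 159 15a
160 196 197 169 159 184 193 184 184 184 153 153 143 159 15a 15a 159 15a 15a
164 196 196 196 159 194 184 194 184 184 134 14
[... 3820 characters left out ...]
 179 16b 16b 16b
246 16c 16c 16c 169 179 178 187 0c4 0c5 177 177 177 176 179 179 16b 16b 16b
250 16c 16b 16b 16a 17a 179 179 0c5 0c5 0c5 0b5 1b5 0c4 178 179 16b 16a 16a
254 16b 16b 16b 16b 178 17a 178 0c5 0c5 0c5 0c5 0c4 179 178 179 16c 16c 16c
258 16c 16c 16c 16c 179 179 179 1a5 0c5 0c5 0c4 1a5 17a 179 179 16c 16c 16c
262 16c 16c 16c 16c 169 179 17a 17a 1a5 1a5 179 17a 179 178 16a 16b 16b 16b
266 16c 16c 16c 16c 16c 178 179 17a 179 17a 179 179 179 178 16c 16c 16c 16c
270 16c 16c 16c 16c 16c 16c 178 178 179 178 179 179 17a 16c 16c 16c 16c 16c
274 16c 16c 16c 16c 16b 16c 16b 16b 177 178 178 168 16b 16c 16c 16c 16c 16b
278 16b 16b 16b 16b 16b 16b 16b 15b 16c 16c 16c 16c 16c 16c 16c 16c 16b 16b
```

Dark foot is catching on the +y edge of the pale rim, so I lift off and measure the foot relative to the mouth.

Request:
play_rows:
  steps:
    - [[0,0,-0.7],0,5]
    - [[0,0,-0.7],0,5]
    - [[0,0,-0.8],0,5]
    - [[0,0,-0.8],0,5]
    - [[0,0,0],0,5]

```text
clock: 19.3
tool_pos: [0.5513, 0.2162, 0.2362]
tcp_rot: [0.0, 0.654, 0.756, 0.001]
wrist_force: [0.4, 0.3, -0.7]
finger_gap: 0.0656
grasp_force: 68.2
```

```bash
python3 - <<'E'
from h import *
np.set_printoptions(precision=4,suppress=True)
s=read_state();print(s['clock'],s['tool_pos'],s['wrist_force'])
I={n:snapshot(n) for n in("side","scene")}
for n in I:cv2.imwrite(f"pics/{n}10.png",I[n][:,:,::-1])
def runs(n,y,x0,x1,f):
    h=cv2.cvtColor(I[n],cv2.COLOR_RGB2HSV)[y,x0:x1].astype(int);k=np.nonzero(f(h))[0]
    return (y,int(k.min())+x0,int(k.max())+x0) if len(k) else (y,)
dark=lambda h:(h[:,1]>110)&(h[:,2]<85)&(h[:,0]>3)&(h[:,0]<20)
pale=lambda h:(h[:,1]>105)&(h[:,2]>90)&(h[:,2]<150)&(h[:,0]>8)&(h[:,0]<20)
print("side dark",[runs("side",y,196,232,dark) for y in range(140,200,3)])
print("side pale",[runs("side",y,200,255,pale) for y in range(174,216,3)])
print("scene dark",[runs("scene",y,395,450,dark) for y in range(165,232,3)])
print("scene pale",[runs("scene",y,390,445,pale) for y in range(195,256,3)])
E
```

```text
19.3 [0.5513 0.2162 0.2362] [ 0.3957  0.2684 -0.7082]
side dark [(140, 203, 214), (143, 200, 216), (146, 196, 221), (149, 196, 224), (152, 197, 224), (155, 198, 223), (158, 199, 224), (161, 200, 225), (164, 201, 226), (167, 201, 227), (170, 202, 230), (173, 203, 229), (176, 205, 228), (179, 209, 228), (182, 210, 228), (185, 212, 227), (188, 213, 224), (191,), (194,), (197,)]
side pale [(174,), (177, 205, 229), (180, 229, 233), (183, 210, 236), (186, 211, 237), (189, 211, 239), (192, 213, 240), (195, 212, 240), (198, 212, 241), (201, 214, 243), (204, 214, 244), (207, 215, 245), (210, 217, 245), (213, 217, 246)]
scene dark [(165,), (168,), (171, 417, 421), (174, 414, 422), (177, 413, 423), (180, 412, 424), (183, 412, 447), (186, 411, 434), (189, 411, 423), (192, 410, 425), (195, 410, 435), (198, 409, 433), (201, 409, 426), (204, 409, 424), (207, 410, 423), (210, 412, 422), (213, 413, 422), (216, 414, 431), (219, 417, 428), (222,), (225,), (228,), (231,)]
scene pale [(195,), (198,), (201,), (204,), (207, 405, 409), (210, 405, 411), (213, 395, 411), (216, 401, 413), (219, 400, 429), (222, 396, 429), (225, 395, 429), (228, 393, 427), (231, 392, 428), (234, 391, 427), (237, 390, 426), (240, 390, 425), (243, 390, 431), (246, 400, 432), (249, 390, 433), (252, 390, 432), (255, 390, 432)]
```

```bash
python3 - <<'E'
from h import *
np.set_printoptions(precision=4,suppress=True)
f,_=tri((422.5,213.5),(219.5,183));p,_=tri((420,215),(225.5,188.5));print(f,p,f-p)
print("tool axis xy",read_state()['tool_pos'])
# top of dark: rim in side rows; axis check with wrist view
c=get_calibration("wrist");w=snapshot("wrist");g=cv2.GaussianBlur(cv2.cvtColor(w,cv2.COLOR_RGB2GRAY),(3,3),0)
cv2.imwrite("pics/w10.png",w[:,:,::-1])
print([int(v) for v in g[0:340:5,312:328].mean(1)])
for z in(.184,.164,.104):print(plane("scene",(420,215),z),plane("side",(225.5,188.5),z),plane("scene",(422.5,213.5),z),plane("side",(219.5,183),z))
E
```

```text
[0.5536 0.2271 0.1807] [0.5462 0.2239 0.1651] [0.0075 0.0031 0.0156]
tool axis xy [0.5507 0.216  0.235 ]
[113, 108, 116, 101, 112, 117, 130, 143, 144, 144, 144, 143, 143, 143, 142, 142, 141, 141, 141, 142, 143, 124, 109, 114, 109, 110, 104, 113, 114, 114, 44, 77, 80, 145, 33, 33, 33, 35, 33, 32, 34, 35, 58, 59, 55, 54, 57, 57, 58, 58, 61, 62, 58, 55, 58, 60, 49, 36, 35, 35, 33, 33, 33, 31, 33, 35, 33, 33]
[0.5587 0.2212 0.184 ] [0.5279 0.2322 0.184 ] [0.5559 0.2266 0.184 ] [0.5502 0.2285 0.184 ]
[0.5474 0.2271 0.164 ] [0.5456 0.2203 0.164 ] [0.5444 0.2326 0.164 ] [0.5687 0.2165 0.164 ]
[0.5132 0.2445 0.104 ] [0.5986 0.1847 0.104 ] [0.51   0.2504 0.104 ] [0.6241 0.1804 0.104 ]
```

Request:
play_rows:
  steps:
    - [[-0.7,-0.3,0],0,5]
    - [[0,0,0.7],0,5]
    - [[0,0,0.5],0,5]
    - [[0,0,0.4],0,5]
    - [[0,0,0.3],0,5]

```text
clock: 19.95
tool_pos: [0.5484, 0.2087, 0.2153]
tcp_rot: [-0.0, 0.654, 0.756, -0.001]
wrist_force: [0.3, 0.4, -0.5]
finger_gap: 0.0656
grasp_force: 68.3
```

Request:
play_rows:
  steps:
    - [[0,0,0.2],0,5]
    - [[0,0,0.2],0,5]
    - [[0,0,0.2],0,5]
    - [[0,0,0.2],0,5]
    - [[0,0,0],0,5]

```text
clock: 20.45
tool_pos: [0.5486, 0.2088, 0.208]
tcp_rot: [-0.0, 0.654, 0.756, -0.0]
wrist_force: [-0.0, -0.8, -2.3]
finger_gap: 0.0656
grasp_force: 68.3
```

Free of contact below the previous catch height, so I continue down.

Request:
play_rows:
  steps:
    - [[0,0,0.2],0,5]
    - [[0,0,0.2],0,5]
    - [[0,0,0.2],0,5]
    - [[0,0,0.2],0,5]
    - [[0,0,0],0,5]

```text
clock: 20.95
tool_pos: [0.5486, 0.2087, 0.1999]
tcp_rot: [-0.0, 0.654, 0.756, -0.0]
wrist_force: [0.3, 0.2, -1.2]
finger_gap: 0.0656
grasp_force: 68.3
```

Request:
play_rows:
  steps:
    - [[0,0,0.2],0,5]
    - [[0,0,0.2],0,5]
    - [[0,0,0.2],0,5]
    - [[0,0,0],0,5]
    - [[0,0,0],0,5]

```text
clock: 21.45
tool_pos: [0.5487, 0.2087, 0.1941]
tcp_rot: [-0.0, 0.654, 0.756, -0.0]
wrist_force: [0.1, -0.9, -1.8]
finger_gap: 0.0657
grasp_force: 68.3
```

Request:
play_rows:
  steps:
    - [[0,0,0.15],0,5]
    - [[0,0,0.15],0,5]
    - [[0,0,0.1],0,5]
    - [[0,0,0.1],0,5]
    - [[0,0,0],0,5]

```text
clock: 21.95
tool_pos: [0.5487, 0.2088, 0.1891]
tcp_rot: [-0.0, 0.654, 0.756, -0.0]
wrist_force: [1.1, -0.5, -1.3]
finger_gap: 0.0656
grasp_force: 68.3
```

Request:
play_rows:
  steps:
    - [[0,0,0.1],0,5]
    - [[0,0,0.1],0,5]
    - [[0,0,0.1],0,5]
    - [[0,0,0],0,5]
    - [[0,0,0],0,5]

```text
clock: 22.45
tool_pos: [0.5487, 0.2088, 0.1862]
tcp_rot: [-0.0, 0.654, 0.756, -0.0]
wrist_force: [-0.6, -0.6, -0.6]
finger_gap: 0.0655
grasp_force: 68.3
```

Request:
play_rows:
  steps:
    - [[0,0,0.1],0,5]
    - [[0,0,0.1],0,5]
    - [[0,0,0.1],0,5]
    - [[0,0,0],0,5]
    - [[0,0,0],0,5]

```text
clock: 22.95
tool_pos: [0.5487, 0.2088, 0.1832]
tcp_rot: [-0.0, 0.654, 0.756, -0.0]
wrist_force: [0.6, 0.2, -0.9]
finger_gap: 0.0654
grasp_force: 68.3
```

```bash
python3 - <<'E'
from h import *
np.set_printoptions(precision=4,suppress=True)
s=read_state();print(s['clock'],s['tool_pos'],s['wrist_force'],s['wrist_torque'])
I={n:snapshot(n) for n in("side","scene")}
for n in I:cv2.imwrite(f"pics/{n}11.png",I[n][:,:,::-1])
def runs(n,y,x0,x1,f):
    h=cv2.cvtColor(I[n],cv2.COLOR_RGB2HSV)[y,x0:x1].astype(int);k=np.nonzero(f(h))[0]
    return (y,int(k.min())+x0,int(k.max())+x0) if len(k) else (y,)
dark=lambda h:(h[:,1]>110)&(h[:,2]<85)&(h[:,0]>3)&(h[:,0]<20)
pale=lambda h:(h[:,1]>105)&(h[:,2]>90)&(h[:,2]<150)&(h[:,0]>8)&(h[:,0]<20)
print("side dark",[runs("side",y,196,245,dark) for y in range(160,212,3)])
print("side pale",[runs("side",y,200,255,pale) for y in range(177,222,3)])
print("scene dark",[runs("scene",y,395,450,dark) for y in range(180,240,3)])
E
```

```text
22.95 [0.5487 0.2088 0.1832] [ 0.6214  0.1926 -0.8839] [-0.0109 -0.0444 -0.0105]
side dark [(160, 210, 223), (163, 208, 236), (166, 207, 229), (169, 207, 232), (172, 208, 232), (175, 208, 232), (178, 208, 232), (181, 209, 233), (184, 210, 234), (187, 211, 238), (190, 212, 237), (193, 214, 232), (196, 222, 222), (199,), (202,), (205,), (208,), (211,)]
side pale [(177,), (180, 208, 208), (183, 209, 209), (186, 239, 239), (189, 239, 240), (192, 212, 240), (195, 212, 241), (198, 213, 241), (201, 213, 243), (204, 214, 244), (207, 216, 245), (210, 217, 245), (213, 218, 246), (216, 218, 246), (219, 219, 248)]
scene dark [(180,), (183,), (186, 409, 411), (189, 406, 412), (192, 404, 412), (195, 404, 413), (198, 404, 436), (201, 403, 436), (204, 402, 414), (207, 401, 415), (210, 400, 424), (213, 400, 424), (216, 401, 416), (219, 402, 414), (222, 403, 413), (225, 405, 412), (228, 410, 413), (231,), (234,), (237,)]
```

Request:
play_rows:
  steps:
    - [[0,0,0.1],0,5]
    - [[0,0,0.1],0,5]
    - [[0,0,0.1],0,5]
    - [[0,0,0],0,5]
    - [[0,0,0],0,5]

```text
clock: 23.55
tool_pos: [0.549, 0.2088, 0.1805]
tcp_rot: [0.0, 0.654, 0.756, 0.0]
wrist_force: [0.7, -1.1, 0.2]
finger_gap: 0.0656
grasp_force: 68.4
```

Request:
play_rows:
  steps:
    - [[0,0,0.1],0,5]
    - [[0,0,0.1],0,5]
    - [[0,0,0.1],0,5]
    - [[0,0,0],0,5]
    - [[0,0,0],0,5]

```text
clock: 24.05
tool_pos: [0.5508, 0.2085, 0.1797]
tcp_rot: [0.002, 0.654, 0.756, 0.001]
wrist_force: [1.0, -2.0, 6.1]
finger_gap: 0.0657
grasp_force: 68.9
```

Request:
play_rows:
  steps:
    - [[0,0,0.1],0,5]
    - [[0,0,0.1],0,5]
    - [[0,0,0.1],0,5]
    - [[0,0,0],0,5]
    - [[0,0,0],0,5]

```text
clock: 24.55
tool_pos: [0.5518, 0.2083, 0.1791]
tcp_rot: [0.003, 0.654, 0.756, 0.002]
wrist_force: [-1.2, -4.0, 14.1]
finger_gap: 0.0657
grasp_force: 69.3
```

```bash
python3 - <<'E'
from h import *
np.set_printoptions(precision=4,suppress=True)
s=read_state();print(s['clock'],s['tool_pos'],s['wrist_force'],s['wrist_torque'])
I={n:snapshot(n) for n in("side","scene")}
for n in I:cv2.imwrite(f"pics/{n}12.png",I[n][:,:,::-1])
# hue/value along the stack axis line in the side view, and silhouettes
def runs(n,y,x0,x1,f):
    h=cv2.cvtColor(I[n],cv2.COLOR_RGB2HSV)[y,x0:x1].astype(int);k=np.nonzero(f(h))[0]
    return (y,int(k.min())+x0,int(k.max())+x0) if len(k) else (y,)
dark=lambda h:(h[:,1]>110)&(h[:,2]<85)&(h[:,0]>3)&(h[:,0]<20)
pale=lambda h:(h[:,1]>105)&(h[:,2]>90)&(h[:,2]<150)&(h[:,0]>8)&(h[:,0]<20)
red=lambda h:(h[:,1]>140)&(h[:,2]<110)&(h[:,0]<13)
print("side dark",[runs("side",y,196,245,dark) for y in range(184,206,3)])
print("side pale",[runs("side",y,200,255,pale) for y in range(186,222,3)])
print("side red",[runs("side",y,212,255,red) for y in range(212,243,3)])
h=cv2.cvtColor(cv2.imread("pics/side5.png"),cv2.COLOR_BGR2HSV);I["side"]=cv2.cvtColor(cv2.imread("pics/side5.png"),cv2.COLOR_BGR2RGB)
print("after pale: red",[runs("side",y,212,255,red) for y in range(212,243,3)]);print("pale",[runs("side",y,200,255,pale) for y in range(186,222,3)])
E
```

```text
24.55 [0.5518 0.2083 0.1791] [-1.1587 -3.9932 14.0922] [-0.9205  0.2174 -0.1139]
side dark [(184, 210, 233), (187, 211, 237), (190, 212, 238), (193, 213, 235), (196, 220, 229), (199,), (202,), (205,)]
side pale [(186,), (189, 210, 239), (192, 211, 240), (195, 211, 240), (198, 213, 241), (201, 214, 243), (204, 215, 244), (207, 215, 245), (210, 217, 245), (213, 217, 246), (216, 218, 246), (219, 219, 248)]
side red [(212, 241, 244), (215, 236, 244), (218, 220, 244), (221, 221, 245), (224, 222, 245), (227, 223, 244), (230, 226, 242), (233, 230, 243), (236, 231, 240), (239,), (242,)]
after pale: red [(212, 241, 243), (215, 237, 244), (218, 220, 245), (221, 221, 245), (224, 222, 245), (227, 223, 243), (230, 225, 243), (233, 229, 242), (236, 232, 239), (239,), (242,)]
pale [(186, 211, 236), (189, 211, 238), (192, 212, 239), (195, 212, 240), (198, 212, 240), (201, 213, 243), (204, 214, 244), (207, 215, 245), (210, 216, 245), (213, 217, 245), (216, 218, 246), (219, 219, 248)]
```

Request:
play_rows:
  steps:
    - [[0,0,-0.2],0,5]
    - [[0,0,-0.2],0,5]
    - [[0,0,0],0,6.8]
    - [[0,0,0],0,7.2]
    - [[0,0,0],0,8.5]

```text
clock: 25.15
tool_pos: [0.5477, 0.2089, 0.1771]
tcp_rot: [-0.001, 0.654, 0.756, -0.001]
wrist_force: [0.0, -0.2, 0.5]
finger_gap: 0.084
grasp_force: 0.0
```

Request:
play_rows:
  steps:
    - [[0,0,0],0,8.5]
    - [[0,0,0],0,8.5]
    - [[0,0,0],0,8.5]
    - [[0,0,0],0,8.5]
    - [[0,0,0],0,8.5]

```text
clock: 25.65
tool_pos: [0.5488, 0.2088, 0.1783]
tcp_rot: [-0.0, 0.654, 0.756, 0.0]
wrist_force: [-0.5, 0.4, 0.2]
finger_gap: 0.0853
grasp_force: 0.0
```

```bash
cat > chk.py <<'E'
from h import *
np.set_printoptions(precision=4,suppress=True)
s=read_state();print(s['clock'],s['tool_pos'],s['wrist_force'],s['finger_gap'],s['grasp_force'])
im=snapshot("side");cv2.imwrite(f"pics/side_{s['clock']:.1f}.png",im[:,:,::-1])
H=cv2.cvtColor(im,cv2.COLOR_RGB2HSV).astype(int)
def runs(y,x0,x1,f):
    h=H[y,x0:x1];k=np.nonzero(f(h))[0]
    return (y,int(k.min())+x0,int(k.max())+x0) if len(k) else (y,)
dark=lambda h:(h[:,1]>110)&(h[:,2]<85)&(h[:,0]>3)&(h[:,0]<20)
pale=lambda h:(h[:,1]>105)&(h[:,2]>90)&(h[:,2]<150)&(h[:,0]>8)&(h[:,0]<20)
red=lambda h:(h[:,1]>140)&(h[:,2]<110)&(h[:,0]<13)
print("dark",[runs(y,190,245,dark) for y in range(148,206,3)])
print("pale",[runs(y,200,255,pale) for y in range(186,225,3)])
print("red",[runs(y,212,255,red) for y in range(212,240,3)])
# column profiles of value through the joints
for x in(214,218,222,226,230,234,238):print(x,"dark/pale",H[188:208,x,2].tolist(),"pale/red sat",H[206:226,x,1].tolist())
E
python3 chk.py
```

```text
25.65 [0.5488 0.2088 0.1783] [-0.4734  0.3785  0.2471] 0.08534283013268484 0.0
dark [(148, 190, 190), (151, 190, 191), (154, 190, 190), (157,), (160, 209, 223), (163, 207, 227), (166, 206, 232), (169, 206, 234), (172, 207, 235), (175, 207, 235), (178, 208, 236), (181, 190, 237), (184, 210, 237), (187, 211, 238), (190, 212, 238), (193, 213, 235), (196, 217, 230), (199,), (202,), (205,)]
pale [(186, 209, 209), (189, 210, 239), (192, 211, 240), (195, 212, 241), (198, 213, 241), (201, 214, 244), (204, 215, 244), (207, 215, 245), (210, 217, 245), (213, 218, 246), (216, 218, 247), (219, 219, 248), (222, 220, 254)]
red [(212, 242, 244), (215, 237, 245), (218, 220, 245), (221, 221, 246), (224, 222, 246), (227, 223, 244), (230, 227, 243), (233, 229, 243), (236, 231, 241), (239,)]
214 dark/pale [64, 65, 68, 67, 68, 71, 75, 87, 102, 112, 115, 115, 117, 120, 123, 125, 130, 136, 144, 155] pale/red sat [99, 97, 89, 92, 89, 89, 87, 89, 89, 89, 90, 91, 88, 90, 88, 90, 89, 89, 90, 90]
218 dark/pale [69, 67, 69, 68, 69, 68, 69, 69, 77, 92, 110, 118, 117, 117, 118, 118, 119, 120, 119, 119] pale/red sat
[... 496 characters left out ...]
 161, 172, 168, 166, 164, 168, 159]
230 dark/pale [65, 66, 67, 67, 69, 68, 70, 73, 84, 100, 106, 110, 110, 111, 112, 114, 116, 117, 116, 115] pale/red sat [119, 113, 112, 120, 117, 114, 120, 111, 116, 129, 148, 156, 155, 158, 170, 161, 162, 151, 162, 169]
234 dark/pale [63, 66, 65, 66, 68, 74, 87, 100, 108, 110, 107, 106, 106, 106, 108, 107, 108, 110, 113, 113] pale/red sat [117, 113, 116, 117, 118, 121, 116, 122, 134, 148, 158, 159, 157, 154, 157, 159, 157, 155, 165, 159]
238 dark/pale [72, 74, 83, 90, 95, 99, 101, 103, 104, 105, 106, 104, 102, 102, 102, 103, 101, 104, 104, 107] pale/red sat [118, 114, 111, 116, 119, 129, 138, 159, 162, 163, 163, 160, 158, 155, 154, 152, 161, 158, 155, 161]
```

Released. The two joints show smooth arcs with no gap. I retreat and check the heights against a projection.

Request:
play_rows:
  steps:
    - [[0,0,-1.0],0,8.5]
    - [[0,0,-2.5],0,8.5]
    - [[0,0,-3.5],0,8.5]
    - [[0,0,-4],0,8.5]
    - [[0,0,-3],0,8.5]

```text
clock: 26.2
tool_pos: [0.5495, 0.209, 0.3222]
tcp_rot: [0.001, 0.654, 0.756, 0.002]
wrist_force: [0.8, 0.3, 0.6]
finger_gap: 0.0852
grasp_force: 0.0
```

Request:
play_rows:
  steps:
    - [[-4,0,0],0,8.5]
    - [[-4,0,0],0,8.5]
    - [[-3,0,0],0,8.5]
    - [[-2,0,0],0,8.5]
    - [[0,0,0],0,8.5]

```text
clock: 26.7
tool_pos: [0.5679, 0.0777, 0.3193]
tcp_rot: [0.001, 0.656, 0.755, 0.0]
wrist_force: [-0.8, -0.2, 0.2]
finger_gap: 0.0849
grasp_force: 0.0
```

```bash
python3 - <<'E'
from h import *
np.set_printoptions(precision=1,suppress=True)
s=read_state();print(s['clock'],s['tool_pos'])
I={n:snapshot(n) for n in("side","scene")}
for n in I:
    cv2.imwrite(f"pics/{n}13.png",I[n][:,:,::-1])
    c=get_calibration(n);E=np.array(c['extrinsics']);K=np.array(c['intrinsics'])
    t=np.linspace(0,2*np.pi,73);
    for z,r in((.066-.06,.02),(.044,.0325),(.104,.033),(.164,.033),(.224,.033)):
        P=np.c_[.550+r*np.cos(t),.2165+r*np.sin(t),0*t+z]@E[:3,:3].T+E[:3,3]
        a=P[:,:2]/-P[:,2:]*[1,-1];a*=1+c['k1']*(a**2).sum(1)[:,None];uv=a*K[0,0]+K[:2,2]
        print(n,z,"x",uv[:,0].min(),uv[:,0].max(),"rows",uv[:,1].min(),uv[:,1].max())
    H=cv2.cvtColor(I[n],cv2.COLOR_RGB2HSV).astype(int)
    x0,y0,x1,y1=(196,140,250,205) if n=="side" else(395,160,445,235)
    h=H[y0:y1,x0:x1];m=((h[:,:,1]>90)&(h[:,:,2]<95)&(h[:,:,0]>3)&(h[:,:,0]<20)).astype(np.uint8)
    k,l,st,ce=cv2.connectedComponentsWithStats(m);i=1+np.argmax(st[1:,4]);print(n,"dark box",st[i]+[x0,y0,0,0,0])
    for y in range(0,y1-y0,5):
        xs=np.nonzero(l[y]==i)[0]
        if len(xs):print((y+y0,int(xs.min())+x0,int(xs.max())+x0),end=" ")
    print()
H=cv2.cvtColor(I["scene"],cv2.COLOR_RGB2HSV).astype(int)
for x in(404,408,412,416,420):print(x,H[205:262:2,x,2].tolist())
E
```

```text
26.7 [0.6 0.1 0.3]
side 0.006000000000000005 x 228.65811510392405 244.97005006026563 rows 226.30086694678292 239.03130884783764
side 0.044 x 220.64397650500365 247.94851085359272 rows 212.38660025557738 233.24162006218776
side 0.104 x 215.48440643963454 244.58628251144256 rows 195.0666857682967 216.4423626160463
side 0.164 x 210.05719647710595 240.67819502059393 rows 176.17994326251684 197.6549479916594
side 0.224 x 204.10518729141558 236.39147331351134 rows 155.3338036932713 176.77071704257062
side dark box [ 206  158   33   40 1075]
(160, 212, 231) (165, 207, 234) (170, 206, 235) (175, 206, 236) (180, 208, 237) (185, 210, 238) (190, 211, 238) (195, 213, 232) 
scene 0.006000000000000005 x 393.41186708476414 411.6300307597942 rows 244.99169527558905 261.4903563936546
scene 0.044 x 389.96737991653106 420.4562909053291 rows 231.7227854440595 259.10948929742165
scene 0.104 x 393.56331304224193 426.05099773158054 rows 217.46051705420348 246.2164126385985
scene 0.164 x 397.7757442896802 431.9407282939878 rows 201.9541324219588 231.6840844285895
scene 0.224 x 402.4251093545988 438.43487470
[... 192 characters left out ...]
00, 432) (225, 403, 430) (230, 410, 425) 
404 [60, 43, 40, 41, 44, 43, 41, 44, 45, 46, 53, 128, 173, 122, 117, 117, 112, 117, 113, 108, 114, 92, 82, 83, 82, 83, 82, 82, 72]
408 [62, 81, 76, 57, 44, 46, 45, 44, 46, 46, 49, 51, 69, 172, 126, 117, 115, 120, 109, 112, 117, 118, 82, 82, 83, 82, 81, 82, 101]
412 [77, 80, 80, 79, 73, 48, 47, 45, 47, 47, 49, 51, 47, 88, 176, 117, 118, 115, 110, 116, 121, 118, 84, 82, 80, 80, 78, 109, 160]
416 [82, 80, 76, 75, 77, 76, 49, 46, 47, 49, 50, 49, 48, 58, 158, 122, 116, 109, 115, 119, 117, 118, 80, 78, 77, 76, 116, 131, 151]
420 [65, 81, 81, 82, 83, 79, 61, 46, 48, 50, 50, 48, 50, 58, 170, 114, 110, 115, 116, 111, 105, 79, 86, 123, 152, 145, 156, 170, 149]
```

Both joints sit at the rows predicted for fully nested beakers (216.4 and 197.7 predicted, 216 and 197.5 seen), with the same skew in each, so the stack is home and parallel. I hand in.

```bash
python3 -c "
from bench import *
print(close_job())"
```

```text
the job is handed in; nothing more can be done
None
```

The pale beaker is nested in the reddish one and the dark beaker in the pale one, upright on the small cork mat, and the job was handed in with the gripper clear; the hand-in returned no verdict, but camera measurements put both joints at the fully-home height.

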